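Clip the spice jars back into the rack

ROBOT

A 7-joint arm with a two-finger parallel gripper is mounted at the origin on the work surface. World frame = base frame: x ahead of the robot, y to its left, z up, the work surface at z = 0. Lengths are in m, angles in rad, forces in N, time in s.
With the tool pointing down it reaches from about 0.35 to 0.9 m from the base axis. Payload 8.1 kg.
Tool frame: the origin (TCP) lies at the very end of the fingers, on their centre line; the grasp point (between the pads) lies 19 mm behind it (grasp_offset is the distance from the TCP to the grasp point, in m); z points along the fingers, y is the line along which they close (so a half turn about z gives the same grasp; the last joint's range is limited). The gripper opens to 92 mm and grips with 3 to 60 N. Pads are 19 mm wide; open, the fingers measure 130 mm over their backs; the gripper's body (75 mm by 190 mm) begins 47 mm behind the grasp point.
Start: joints at [-1.312, 0.434, 0.025, 1.573, -0.012, 1.134, -0.075], TCP at [0.221, 0.585, 0.227] pointing down, gripper open.
Joint ranges: [-2.62, 2.62], [-0.44, 2.09], [-1.27, 1.32], [0.08, 2.57], [-1.32, 4.46], [0.12, 2], [-2.74, 2.74]. Speed limits (rad/s): [2.22, 2.22, 3.01, 3.01, 3.14, 3.14, 3.14].

INTERFACE

Orientations are given as a rotation vector (axis times angle).
In Python, from cell import observe, get_image, camera_params, sign_off, silhouettes, grasp_offset gives the robot as it stands. The module is installed in compiled form; this text tells all that it offers.
- The arm moves only by the tool jog_arm, never from a script. Its argument "motion" is a list that holds one entry, the list of rows, each a list of 7 numbers: the shift along the tool's x, y, z in m, then the turn, a rotation vector about the tool's x, y, z in rad, then the closure, from -1 (fully open) to 1 (shut), so that 0 is half open. In form: [[[dx, dy, dz, wx, wy, wz, hand], ...]]. A call has 1 to 10 rows; each row is the pose to reach, as a shift and turn from the pose commanded when the call began, along the tool's axes at that moment; what a row does not reach only later rows make up. A row lasts 1/12 s, in which the tool goes at most 41.7 mm and 7.16 degrees, less where a joint would pass 70% of its speed; a pose out of reach is approached as far as the arm can. A call with a gripper value outside its range is refused whole. The fingers move at their own pace and stop on an object; "force" is the grip in N (left out, the last holds). Time passes only in rows, so rows that repeat a pose let the fingers close. It gives the time, the measured TCP pose, the force, the opening and the grip force at its end, in the units of the state.
- observe(): the state, without advancing time (a new reading comes with each control period).
- get_image(name): name is "scene" or "top" or "wrist"; returns the picture (400x640x3 uint8, red, green, blue); there is no depth.
- camera_params(name): a dict with "vertical_fov" (degrees; the focal length in pixels is half the picture's height over the tangent of half this angle, whatever the lens; pixels are square), "cx", "cy" (the principal point, pixels), "T" (4x4, takes a point from camera to world coordinates). Camera axes: x right, y down, z forward; pixel columns grow to the right and rows downward; lengths in m; the calibration is good to about 2 mm. A picture is of the moment at which its call begins: read the wrist's pose just before it. camera_params takes no time and is no camera call; for the wrist camera it gives the pose at the moment of the call.
- sign_off(): hands the job in; it is judged then, once.
Trained networks look in the newest picture that a camera, given by its name, has taken for a name from the list of things; names that differ only in an ending like _2 or _b are one class to them, and where a whole thing is asked for, a point or a joint stands for the part that bears it (a point fixed in the world has none). Each returns a list of dicts, best first, with "p" (0 to 1); they miss things now and then, are a little off and sometimes report something else, mostly with a low value. They report only what shows in the picture. A call takes as long as a camera call. They do not tell look-alikes from the thing itself.
- silhouettes(query, camera): "mask" (400x640 bool, what is visible of it) and "pixel" ([column, row] in pixels, amid what is visible of it).
The state is a dict: "clock": time; "joints": joint angles; "dq": joint speeds; "joint_efforts": joint torques, N m; "position": TCP position; "ee_rot": TCP orientation; "force": force on the tool from outside, world axes, zero at the start; "ft_torque": the same for the moment, N m; "width": opening from 0.0 (shut) to 1.0 (fully open); "gripper_force": force on a finger pad.
Only numpy, scipy, OpenCV 4.12 (cv2) and the standard library are available. Lean on these libraries where they do the work, as an engineer would, in place of code of your own. Each camera call takes 0.05 s, during which the arm holds its last target. There are 200 camera calls.

TASK

Put the two loose spice jars away in the rack: bring each one upright to the front of the empty spring clip of its own size, wide jar to wide clip and slim jar to narrow clip, and push it straight back between the arms until it snaps fully home, then leave it standing on the rack's shelf. Do not lower a jar into a clip from above, do not let one tip over, and leave the jars already in the rack and the two mugs where they are.

Things in the scene. Friction and masses are not known exactly. Their poses are not given: they have to be found in the camera images.
- wide_jar: The loose wide jar: white stoneware with a white lid and a dark seal under it, standing on the worktop in front of the rack; 46 mm diameter, 118 mm tall over all, the lid (44 mm diameter) being the top 28 mm. About 0.24 kg. Origin: centre of its underside; z is its axis, up towards the lid. It is round, so its yaw means nothing. 
- slim_jar: The loose slim jar: white stoneware with a white lid and a dark seal under it, standing on the worktop in front of the rack; 32 mm diameter, 130 mm tall over all, the lid (30 mm diameter) being the top 26 mm. About 0.13 kg. Origin: centre of its underside; z is its axis, up towards the lid. It is round, so its yaw means nothing. 
- rack: Dark wood rack, fixed. Shelf 370 mm long (y), 14 mm thick, from 38 mm before to 44 mm behind the origin, no front edge; a rail 14 mm thick runs 62 to 90 mm above the worktop, its front face 30 mm behind the origin. Four clips 80 mm apart, two wide, two narrow, any order, one of each full. Origin: on the worktop, middle of the line of the jars' axes; x from front (robot side) to back.
- wide_clip: The empty wide clip, for the 46 mm jar. Fixed to the rack. Origin = where a fully home jar has its origin: axis of the seated jar, at the shelf's top (14 mm above the worktop). x points from the open mouth back to the rail, y along the row, z up. Back plate touches the seated jar's back; two sprung arms reach round to the front. Steel is 20 mm high, 52 to 72 mm above the origin.
- wide_mouth (a point): Middle of the mouth between the lips of this clip's arms, 25 mm in front of (-x) the clip's origin and 62 mm above it; the lips end at 28 mm. Empty, the arms narrow to 29 mm apart 17 mm in front of the origin. A jar pushed in meets the lips when its axis is about 34 mm in front of the origin, takes about 5 to 8 N to pass the throat, then the arms pull it back against the plate and hold it.
- narrow_clip: The empty narrow clip, for the 32 mm jar. Fixed to the rack. Origin = where a fully home jar has its origin: axis of the seated jar, at the shelf's top (14 mm above the worktop). x points from the open mouth back to the rail, y along the row, z up. Back plate touches the seated jar's back; two sprung arms reach round to the front. Steel is 20 mm high, 52 to 72 mm above the origin.
- narrow_mouth (a point): Middle of the mouth between the lips of this clip's arms, 18 mm in front of (-x) the clip's origin and 62 mm above it; the lips end at 20 mm. Empty, the arms narrow to 20 mm apart 12 mm in front of the origin. A jar pushed in meets the lips when its axis is about 25 mm in front of the origin, takes about 5 to 8 N to pass the throat, then the arms pull it back against the plate and hold it.
- clipped_wide_jar: A bystander: a wide jar like the loose one, already home in the other wide clip. Origin: centre of its underside.
- clipped_slim_jar: A bystander: a slim jar like the loose one, already home in the other narrow clip. Origin: centre of its underside.
- mug_left: A bystander: white stoneware mug, teal glaze inside, 91 mm across the rim, 105 mm tall, handle 30 mm out to its +y, to the left of the work. Origin: centre of its underside.
- mug_right: A bystander: the same kind of mug, to the right of the work. Origin: centre of its underside.
Things that resemble listed ones, but are neither listed nor needed, are in the scene too. Leave any blue look-alike of the wide_jar alone.

How it is judged:
By the outcome, as a careful person would: the job done as asked, in the order asked, and still so for the second after the job is handed in, with the robot touching nothing.
It also fails if it takes over 59 s, if anything falls off the work surface, if the arm or the gripper's body presses on something with over 40 N, if the wrist force passes 120 N, or if a joint passes its speed limit or range.

## Working session

There is one attempt and no reset: what is moved stays moved. The work goes in short steps, Python scripts to look and compute and a tool call to move; the robot and the scene stay as the last step left them, time stands still between calls to the robot, and variables do not carry over. Pictures are saved under pics/ and viewed, at most 13 in all, crops included, and the job is handed in when it is done.

Besides the shell and the picture viewer there is one more tool, called after "Request:" as name([rows], argument=value, ...), one row to a line, values as JSON. jog_arm: Moves the arm, as the interface text tells. Its arguments: {"type":"object","properties":{"motion":{"type":"array"},"force":{"type":"number"}},"required":["motion"]}

```bash
mkdir -p pics; python3 - <<'E'
from cell import *
import cv2,numpy as np
s=observe();print({k:np.round(v,3) for k,v in s.items()},grasp_offset)
for n in("scene","top"):
    im=get_image(n);cv2.imwrite(f"pics/{n}0.png",im[:,:,::-1]);p=camera_params(n);print(n,p)
    for q in("wide_jar","slim_jar","rack","wide_clip","narrow_clip","mug_left"):
        for d in silhouettes(q,n):
            m=d["mask"];ys,xs=np.where(m)
            print(q,round(d["p"],2),np.round(d["pixel"]),xs.min(),xs.max(),ys.min(),ys.max(),m.sum())
E
```

```text
{'clock': np.float64(0.0), 'joints': array([-1.312,  0.435,  0.025,  1.574, -0.012,  1.134, -0.075]), 'dq': array([-0.001, -0.001,  0.001,  0.   ,  0.   ,  0.001,  0.002]), 'joint_efforts': array([-1.0000e-03, -6.6786e+01,  9.8400e-01, -3.1445e+01, -6.1000e-02,
        4.3000e-02,  0.0000e+00]), 'position': array([0.221, 0.584, 0.226]), 'ee_rot': array([-5.65e-01, -3.09e+00,  2.00e-03]), 'force': array([-1.694, -0.07 ,  0.422]), 'ft_torque': array([-0.038, -0.003,  0.003]), 'gripper_force': np.float64(0.0), 'width': np.float64(1.0)} 0.0188
scene {'vertical_fov': 45.45500316457047, 'cx': 323.20103309588734, 'cy': 198.53889018527218, 'T': array([[-0.78224364,  0.43543241, -0.4455261 ,  1.05206324],
       [ 0.6229467 ,  0.55325779, -0.55303095,  0.70974184],
       [ 0.00568319, -0.71014395, -0.70403357,  0.96941678],
       [ 0.        ,  0.        ,  0.        ,  1.        ]])}
wide_jar 0.81 [396. 245.] 384 405 226 267 696
wide_jar 0.77 [375. 222.] 365 384 201 243 701
wide_jar 0.29 [310. 256.] 295 321 244 266 258
slim_jar 0.61 [305. 168.] 301 311 150 187 388
rack 0.7 [288. 253.] 235 
[... 315 characters left out ...]

         3.52693186e-01],
       [-9.99597711e-01, -2.55391145e-02,  1.23356864e-02,
         7.44776337e-04],
       [-8.07149451e-03, -1.60793397e-01, -9.86955082e-01,
         1.10296988e+00],
       [ 0.00000000e+00,  0.00000000e+00,  0.00000000e+00,
         1.00000000e+00]])}
wide_jar 0.73 [241. 227.] 230 253 216 235 352
wide_jar 0.63 [272. 270.] 261 279 262 277 244
wide_jar 0.57 [271. 238.] 263 283 224 243 322
slim_jar 0.57 [368. 229.] 363 377 222 235 158
rack 0.97 [324. 167.] 259 388 140 190 3637
wide_clip 0.44 [370. 228.] 362 377 222 235 158
narrow_clip 0.63 [325. 167.] 260 387 141 192 3767
mug_left 0.86 [171. 217.] 152 194 198 234 1147
mug_left 0.42 [335. 166.] 331 342 156 175 173
```

```bash
python3 - <<'E'
import cv2
a=cv2.imread("pics/scene0.png")[120:345,180:500]; b=cv2.imread("pics/top0.png")[120:300,130:450]
cv2.imwrite("pics/c_scene.png",cv2.resize(a,None,fx=2.5,fy=2.5,interpolation=cv2.INTER_CUBIC))
cv2.imwrite("pics/c_top.png",cv2.resize(b,None,fx=2.5,fy=2.5,interpolation=cv2.INTER_CUBIC))
E
```

```text
(no output)
```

View pics/c_scene.png

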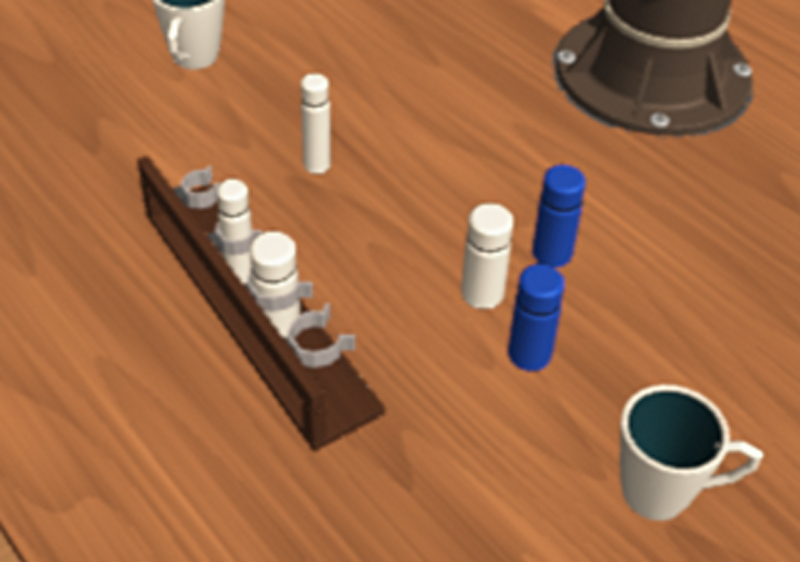

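View pics/c_top.png

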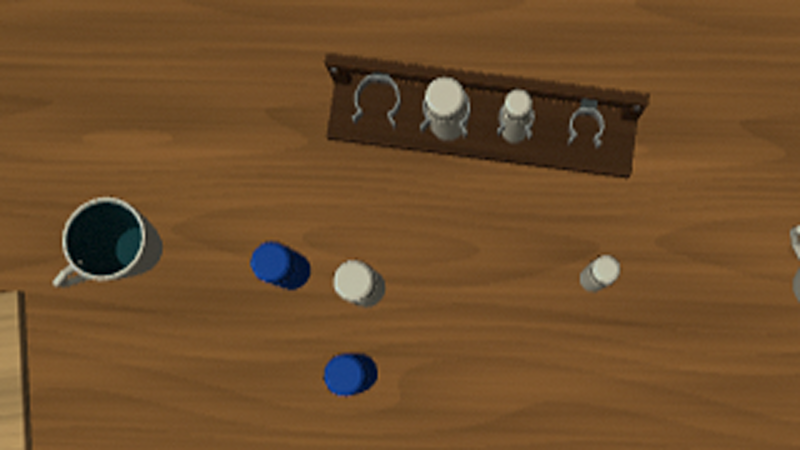

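The loose white wide jar is at about top (272,233) and scene (375,222). The blue jars at top (239,225) and (270,270) are look-alikes, so I'll leave them alone. The loose slim jar is at top (371,228). The empty wide clip is leftmost in the rack, at top (280,160), and the empty narrow clip is rightmost, at (365,168). Both crops confirm this.

```bash
cat >h.py <<'E'
from cell import *
import cv2,numpy as np
from scipy.spatial.transform import Rotation as R
def ray(p,c,z):
    f=200/np.tan(np.radians(c["vertical_fov"]/2));T=c["T"]
    d=T[:3,:3]@[(p[0]-c["cx"])/f,(p[1]-c["cy"])/f,1];o=T[:3,3]
    return o+d*(z-o[2])/d[2]
def proj(P,c):
    f=200/np.tan(np.radians(c["vertical_fov"]/2));T=c["T"]
    q=T[:3,:3].T@(np.asarray(P)-T[:3,3]);return np.array([q[0]/q[2]*f+c["cx"],q[1]/q[2]*f+c["cy"]])
def pose():
    s=observe();return s["position"],R.from_rotvec(s["ee_rot"])
E
python3 - <<'E'
from h import *
c=camera_params("top");im=cv2.imread("pics/top0.png")
crop=lambda x,y:(x/2.5+130-.3,y/2.5+120-.3)
for n,p,z in(("wide",(354,281),.118),("slim",(604,269),.130),("bl1",(271,262),.118),("bl2",(346,373),.118),("cw",(444,97),.132),("cs",(517,104),.144),
 ("mugL",(104,237),.105),("shelfFL",(329,138),.014),("shelfFR",(629,177),.014),("railBL",(326,54),.09),("railBR",(648,95),.09),("wl1",(354,121),.086),("wl2",(393,125),.086),("nl1",(571,141),.086),("nl2",(600,145),.086)):
    print(n,np.round(ray(crop(*p),c,z),4))
p,r=pose();print(p,r.as_matrix().round(3))
w=camera_params("wrist");print(w["vertical_fov"],(r.as_matrix().T@(w["T"][:3,3]-p)).round(3),(r.as_matrix().T@w["T"][:3,:3]).round(3))
E
```

```text
wide [0.4279 0.1391 0.118 ]
slim [ 0.4466 -0.1252  0.13  ]
bl1 [0.4459 0.2289 0.118 ]
bl2 [0.3314 0.1429 0.118 ]
cw [0.6286 0.0491 0.132 ]
cs [ 0.6195 -0.0297  0.144 ]
mugL [0.4696 0.4159 0.105 ]
shelfFL [0.6076 0.1923 0.014 ]
shelfFR [ 0.5689 -0.1695  0.014 ]
railBL [0.6879 0.1875 0.09  ]
railBR [ 0.6486 -0.179   0.09  ]
wl1 [0.6112 0.1523 0.086 ]
wl2 [0.6076 0.108  0.086 ]
nl1 [ 0.5942 -0.0931  0.086 ]
nl2 [ 0.5904 -0.1257  0.086 ]
[0.22127363 0.58452726 0.2267597 ] [[-0.935  0.354  0.   ]
 [ 0.354  0.935  0.   ]
 [-0.     0.    -1.   ]]
62.14100236499087 [ 0.085  0.    -0.158] [[-0.    -0.951 -0.309]
 [ 1.     0.    -0.   ]
 [ 0.    -0.309  0.951]]
```

```bash
cat >>h.py <<'E'
YAW=-0.1066; X=np.array([np.cos(YAW),np.sin(YAW),0]);Y=np.array([-X[1],X[0],0]);Z=np.array([0,0,1.])
RT=R.from_matrix(np.c_[Y,X,-Z])
def go(t):
    p,r=pose();print("shift",r.inv().apply(np.array(t)-p).round(4),"turn",(r.inv()*RT).as_rotvec().round(4))
E
python3 -c "
from h import *
go([.5,.10,.23])"
```

```text
shift [-0.4322 -0.3545 -0.0033] turn [ 1.0000e-04 -0.0000e+00  1.3155e+00]
```

Request:
jog_arm([
  [[-0.432,-0.354,-0.003,0,0,1.3155,-0.2],[-0.432,-0.354,-0.003,0,0,1.3155,-0.2],[-0.432,-0.354,-0.003,0,0,1.3155,-0.2],[-0.432,-0.354,-0.003,0,0,1.3155,-0.2],[-0.432,-0.354,-0.003,0,0,1.3155,-0.2],[-0.432,-0.354,-0.003,0,0,1.3155,-0.2],[-0.432,-0.354,-0.003,0,0,1.3155,-0.2],[-0.432,-0.354,-0.003,0,0,1.3155,-0.2],[-0.432,-0.354,-0.003,0,0,1.3155,-0.2],[-0.432,-0.354,-0.003,0,0,1.3155,-0.2]],
])

```text
clock: 1.53
position: [0.4298, 0.2217, 0.2294]
ee_rot: [-2.273, -2.168, -0.002]
force: [0.9, -0.5, -0.6]
width: 0.597
gripper_force: 0.0
```

```bash
python3 -c "
from h import *
print(observe()['joints'].round(2));go([.5,.10,.23])"
```

```text
[-0.94  0.2   0.42  1.93 -0.1   1.03 -0.52]
shift [-0.1182  0.0758 -0.0007] turn [ 0.0006 -0.001   0.0596]
```

Request:
jog_arm([
  [[-0.118,0.076,-0.001,0,0,0.0596,-0.4],[-0.118,0.076,-0.001,0,0,0.0596,-0.4],[-0.118,0.076,-0.001,0,0,0.0596,-0.4],[-0.118,0.076,-0.001,0,0,0.0596,-0.4],[-0.118,0.076,-0.001,0,0,0.0596,-0.4],[-0.118,0.076,-0.001,0,0,0.0596,-0.4]],
])

```text
clock: 2.03
position: [0.5005, 0.1016, 0.23]
ee_rot: [2.333, 2.104, 0.0]
force: [-0.6, 0.4, -0.4]
width: 0.703
gripper_force: 0.0
```

```bash
cat >meas.py <<'E'
from h import *
import sys
c=camera_params("wrist");im=get_image("wrist");n=sys.argv[1]
cv2.imwrite(f"pics/{n}.png",im[:,:,::-1]);np.savez(f"pics/{n}.npz",T=c["T"],vertical_fov=c["vertical_fov"],cx=c["cx"],cy=c["cy"])
print(observe()["position"].round(4),observe()["joints"].round(2))
O0=np.array([.624,.0097,0])
for k,(P,col) in {"wide":([.428,.139,.118],0),"slim":([.4466,-.1252,.13],0),"cw":(O0+.04*Y+.132*Z,0),"cs":(O0-.04*Y+.144*Z,0),"wl":(O0+.12*Y-.025*X+.086*Z,0),"nl":(O0-.12*Y-.018*X+.086*Z,0)}.items(): print(k,proj(P,c).round(1))
E
python3 meas.py w1
```

```text
[0.5    0.1029 0.2299] [-0.71  0.25  0.51  1.87 -0.14  1.05 -0.25]
wide [228.  167.3]
slim [290.9 419.2]
cw [476.8 250.3]
cs [469.4 338.2]
wl [439.4 147.5]
nl [421.3 361.5]
```

View pics/w1.png

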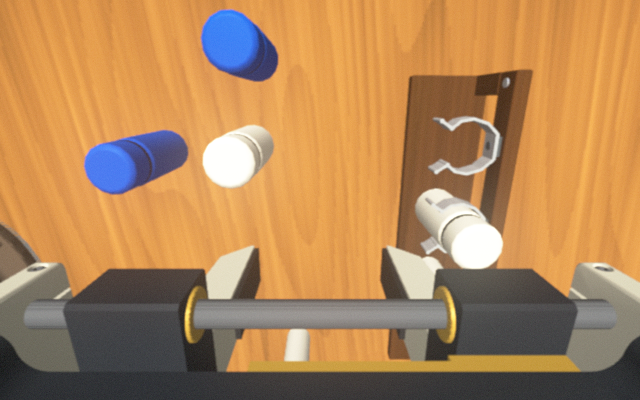

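The wrist view shows the white wide jar's lid at (230,161) and the blue jars at (118,168) and (230,42). The lips of the empty wide clip are at (437,121) and (433,168), and the clipped wide lid is at (473,243). I'll re-measure now that the arm has settled.

```bash
cat >lid.py <<'E'
from h import *
def lid(im,c,P,rad,z):
    """refine lid-top centre: best disc ring contrast near predicted P"""
    g=im.astype(float).min(2);u0=proj(P,c);best=(-1e9,)
    a=np.linspace(0,2*np.pi,60,endpoint=False)
    for du in np.arange(-14,14.1,1):
        for dv in np.arange(-14,14.1,1):
            q=ray(u0+[du,dv],c,z)
            s=0
            for rr,w in((rad-.0015,1),(rad+.0015,-1)):
                pt=np.array([proj(q+rr*np.array([np.cos(t),np.sin(t),0]),c) for t in a[::3]])
                s+=w*cv2.remap(g.astype(np.float32),pt[:,0].astype(np.float32)[None],pt[:,1].astype(np.float32)[None],1).mean()
            if s>best[0]:best=(s,q,u0+[du,dv])
    return best
E
python3 - <<'E'
from lid import *
c=camera_params("wrist");im=get_image("wrist");cv2.imwrite("pics/w2.png",im[:,:,::-1])
print(observe()["position"])
O0=np.array([.624,.0097,0])
for n,P,r,z in(("wide",[.428,.139,.118],.022,.118),("cw",O0+.04*Y+.132*Z,.022,.132)):
    print(n,lid(im,c,P,r,z))
for d in silhouettes("wide_clip","wrist")[:3]:
    ys,xs=np.where(d["mask"]);print(d["p"],d["pixel"],xs.min(),xs.max(),ys.min(),ys.max())
for p in((437,121),(433,168)): print(ray(p,c,.086),ray(p,c,.066))
for p in((409,77),(389,356)): print("edge",ray(p,c,.014))
t=camera_params("top");imt=cv2.imread("pics/top0.png")[:,:,::-1]
for n,P,r,z in(("wide",[.428,.139,.118],.022,.118),("slim",[.4466,-.1252,.13],.015,.13),("cw",O0+.04*Y+.132*Z,.022,.132),("cs",O0-.04*Y+.144*Z,.015,.144)):
    print("top",n,lid(imt,t,P,r,z))
E
```

```text
[0.49972951 0.10364226 0.22986006]
wide (np.float32(100.123344), array([0.42958403, 0.14302174, 0.118     ]), array([230.09192396, 163.63895884]))
cw (np.float32(92.161476), array([0.6280895 , 0.05322817, 0.132     ]), array([477.32483848, 248.10791346]))
0.63 [480.2, 149.5] 429 501 118 176
0.43 [456.7, 233.9] 416 501 191 269
[0.60881306 0.15693632 0.086     ] [0.61549595 0.15496043 0.066     ]
[0.60546264 0.11501703 0.086     ] [0.61192324 0.11025997 0.066     ]
edge [0.60325921 0.19796085 0.014     ]
edge [ 0.56902621 -0.16180798  0.014     ]
top wide (np.float32(56.492775), array([0.428, 0.139, 0.118]), array([271.34318497, 232.0727803 ]))
top slim (np.float32(62.059372), array([ 0.44666946, -0.1278261 ,  0.13      ]), array([372.31681504, 227.30311639]))
top cw (np.float32(58.889206), array([0.63105387, 0.04956404, 0.132     ]), array([307.17014515, 157.63580386]))
top cs (np.float32(61.4019), array([ 0.61974407, -0.03007294,  0.144     ]), array([336.64112211, 161.19865751]))
```

```bash
python3 -c "
from h import *
go([.429,.141,.16]);go([.429,.141,.085])"
```

```text
shift [ 0.0299 -0.0739  0.0699] turn [-0.0005 -0.0005  0.0082]
shift [ 0.0299 -0.0739  0.1449] turn [-0.0005 -0.0005  0.0082]
```

Request:
jog_arm([
  [[0.03,-0.074,0.05,0,0,0.008,-0.4],[0.03,-0.074,0.07,0,0,0.008,-0.4],[0.03,-0.074,0.07,0,0,0.008,-0.4],[0.03,-0.074,0.09,0,0,0.008,-0.4],[0.03,-0.074,0.115,0,0,0.008,-0.4],[0.03,-0.074,0.145,0,0,0.008,-0.4],[0.03,-0.074,0.145,0,0,0.008,-0.4],[0.03,-0.074,0.145,0,0,0.008,-0.4]],
])

```text
clock: 2.85
position: [0.4283, 0.1401, 0.0845]
ee_rot: [-2.336, -2.099, 0.005]
force: [0.3, -0.7, 1.0]
width: 0.702
gripper_force: 0.0
```

```bash
python3 -c "
from h import *
cv2.imwrite('pics/g1.png',get_image('wrist')[:,:,::-1]);print(observe()['position'],observe()['joints'].round(2));go([.429,.141,.085])"
```

```text
[0.42941264 0.14029845 0.08557823] [-0.76  0.36  0.41  2.17 -0.24  0.65 -0.29]
shift [ 0.0007 -0.0005  0.0006] turn [-0.0007  0.0003 -0.0011]
```

View pics/g1.png

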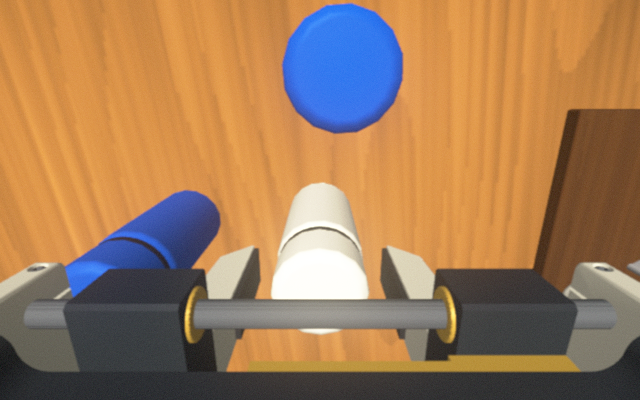

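The white jar sits centred between the fingers, with its lid at about (320,289). The blue jars at (345,68) and (150,250) are clear of the fingers. Closing now.

Request:
jog_arm([
  [[0,0,0,0,0,0,0.3],[0,0,0,0,0,0,0.3],[0,0,0,0,0,0,0.3],[0,0,0,0,0,0,0.3],[0,0,0,0,0,0,0.3],[0,0,0,0,0,0,0.3]],
], force=35)

```text
clock: 3.4
position: [0.43, 0.1401, 0.0859]
ee_rot: [-2.339, -2.097, -0.002]
force: [-3.5, 0.6, 9.3]
width: 0.474
gripper_force: 35.0
```

```bash
python3 - <<'E'
from h import *
c=camera_params("wrist");p,r=pose();print(p)
q=ray((320,289),c,.118);print(q,"jar rel tool",r.inv().apply(q-p))
wide=np.array([.429,.141]);J=np.array([q[0],q[1]])
for n,d in(("wrist",(.2070,-.0103)),("top",(.2105,-.0102))):
    print(n,"clip in jar-relative TCP:",p[:2]+d)
T=np.array([p[0]+.2088,p[1]-.0103,p[2]+.0155])
for dx,dz in((0,.06),(-.075,.06),(-.075,0),(-.055,0),(0,0)):
    print(dx,dz);go(T+dx*X+dz*Z)
E
```

```text
[0.42995837 0.14014793 0.08586623]
[0.4301067  0.14562903 0.118     ] jar rel tool [ 0.00550617 -0.0004245  -0.03212702]
wrist clip in jar-relative TCP: [0.63695837 0.12984793]
top clip in jar-relative TCP: [0.64045837 0.12994793]
0 0.06
shift [ 0.0125  0.2087 -0.0753] turn [ 0.0007 -0.0013 -0.002 ]
-0.075 0.06
shift [ 0.0123  0.1337 -0.0754] turn [ 0.0007 -0.0013 -0.002 ]
-0.075 0
shift [ 0.0123  0.1337 -0.0154] turn [ 0.0007 -0.0013 -0.002 ]
-0.055 0
shift [ 0.0123  0.1537 -0.0154] turn [ 0.0007 -0.0013 -0.002 ]
0 0
shift [ 0.0124  0.2087 -0.0153] turn [ 0.0007 -0.0013 -0.002 ]
```

Request:
jog_arm([
  [[0,0,-0.02,0,0,0,0.3],[0,0,-0.045,0,0,0,0.3],[0.006,0.03,-0.045,0,0,0,0.3],[0.012,0.06,-0.045,0,0,0,0.3],[0.0125,0.09,-0.035,0,0,0,0.3],[0.0125,0.115,-0.025,0,0,0,0.3],[0.0125,0.134,-0.018,0,0,0,0.3],[0.0125,0.134,-0.018,0,0,0,0.3],[0.0125,0.134,-0.018,0,0,0,0.3]],
])

```text
clock: 4.15
position: [0.5643, 0.1369, 0.1024]
ee_rot: [2.34, 2.096, -0.002]
force: [-1.0, 0.2, -3.3]
width: 0.469
gripper_force: 35.0
```

```bash
python3 - <<'E'
from h import *
for n in("wrist","scene","top"):
    im=get_image(n)[:,:,::-1];cv2.imwrite(f"pics/s1{n}.png",im)
print(observe()["position"],observe()["force"])
a=cv2.imread("pics/s1wrist.png")
b=cv2.imread("pics/s1top.png")[120:270,210:410]
c=cv2.imread("pics/s1scene.png")[150:300,220:420]
m=np.hstack([cv2.resize(b,(400,300),interpolation=2),cv2.resize(c,(400,300),interpolation=2)])
a=cv2.resize(a,(480,300));cv2.imwrite("pics/s1m.png",np.vstack([m,np.hstack([a,np.zeros((300,320,3),np.uint8)])]))
E
```

```text
[0.56318892 0.13786975 0.10320417] [-0.0111553   0.2056959  -2.88475615]
```

View pics/s1m.png

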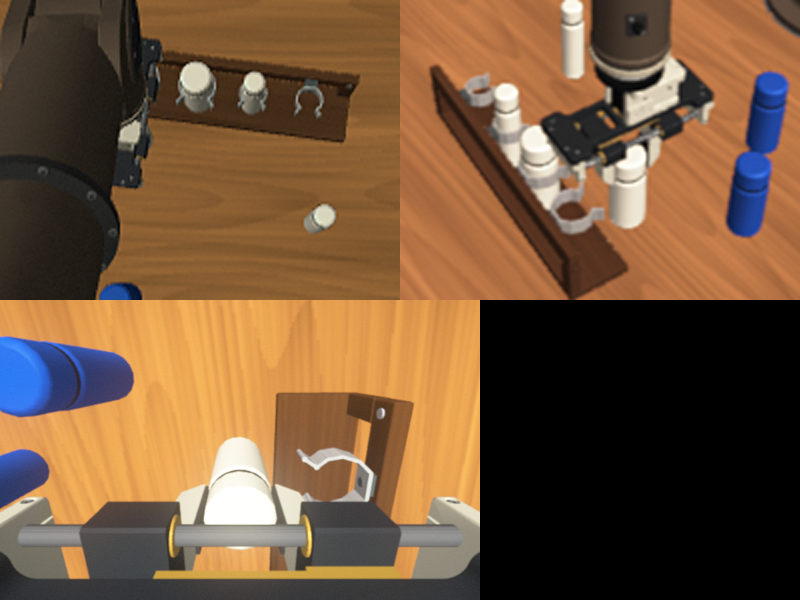

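The jar is held upright in front of the empty wide clip, in montage wrist panel pixels: lid at (240,517), upper lip at (302,453). Next I'll check the lateral alignment in this same picture.

```bash
python3 - <<'E'
from h import *
c=camera_params("wrist");p,r=pose()
im=cv2.imread("pics/s1wrist.png")
q=ray((320,289),c,p[2]+.033);l=ray((402,202),c,.086);l2=ray((402,202),c,.076)
for n,v in(("jar",q-p),("lip",l-p),("lip76",l2-p)): print(n,v@X,v@Y)
cv2.imwrite("pics/s1crop.png",cv2.resize(im[170:330,270:530],None,fx=3,fy=3,interpolation=2))
E
```

```text
jar -0.0003621424977812188 0.006037324366193572
lip 0.04488880196935028 0.029400552220996606
lip76 0.04746862150789865 0.026264856400230036
```

View pics/s1crop.png

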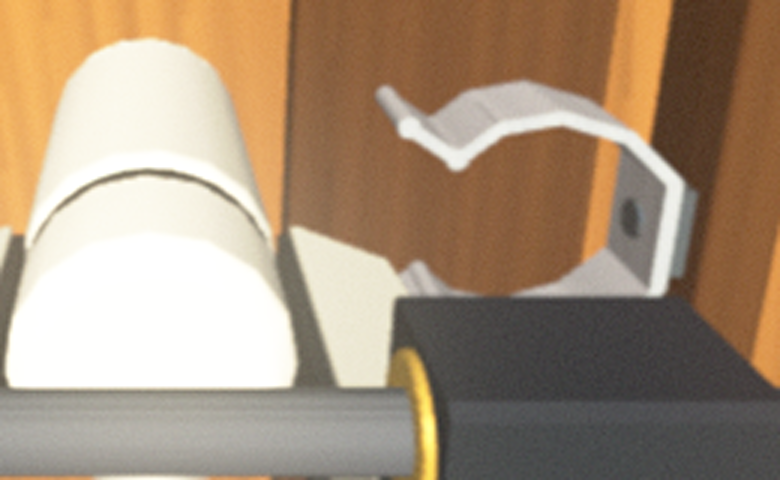

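```bash
python3 - <<'E'
from h import *
c=camera_params("wrist");p,r=pose();print(p)
for n,u,z in(("lip",(406,212.7),.086),("throat",(422.3,224.3),.086),("back",(500+0,231),.086)):
    v=ray(u,c,z)-p;print(n,v@X,v@Y)
# far edge of lid top -> y + 22mm
v=ray((320.5,170+235/3),c,p[2]+.033)-p;print("jar centre",v@X,v@Y-.022)
v=ray((320.5,170+168/3),c,p[2]-.085+.09)-p;print("seal centre",v@X,v@Y-.022)
E
```

```text
[0.56318892 0.13786975 0.10320417]
lip 0.04758351085095173 0.023147296007643828
throat 0.057313344734150604 0.016207323058135617
back 0.10177903905862219 0.012066324280484814
jar centre -0.00012411660622942133 0.003204893947897823
seal centre -9.42066948445351e-05 0.0020257698041397758
```

Request:
jog_arm([
  [[0,0.01,0.003,0,0,0,0.3],[0,0.025,0.003,0,0,0,0.3],[0,0.036,0.003,0,0,0,0.3],[0,0.042,0.003,0,0,0,0.3],[0,0.048,0.003,0,0,0,0.3],[0,0.054,0.003,0,0,0,0.3]],
])

```text
clock: 4.8
position: [0.6114, 0.1328, 0.1]
ee_rot: [-2.33, -2.092, 0.014]
force: [-12.0, -1.2, 6.5]
width: 0.481
gripper_force: 34.9
```

```bash
python3 -c "
from h import *
s=observe();p=s['position'];print(p,s['force'],((p-[.5632,.1379,.1032])@X),((p-[.5632,.1379,.1032])@Y))
cv2.imwrite('pics/s2.png',get_image('wrist')[170:330,270:530,::-1])"
```

```text
[0.61141009 0.13276413 0.09999573] [-11.95622767  -1.23732764   6.54327286] 0.04848287264063284 2.2754040717942736e-05
```

Request:
jog_arm([
  [[0,0.006,-0.001,0,0,0,0.3],[0,0.012,-0.001,0,0,0,0.3],[0,0.017,-0.001,0,0,0,0.3],[0,0.021,-0.001,0,0,0,0.3],[0,0.023,-0.001,0,0,0,0.3],[0,0.023,-0.001,0,0,0,0.3]],
])

```text
clock: 5.35
position: [0.6397, 0.1292, 0.101]
ee_rot: [-2.337, -2.096, 0.003]
force: [-6.5, -0.9, 2.6]
width: 0.478
gripper_force: 34.8
```

```bash
python3 - <<'E'
from h import *
s=observe();p=s['position'];d=p-np.array([.5632,.1379,.1032]);print(p,s['force'],d@X,d@Y,s["width"])
a=get_image('wrist')[:,:,::-1];b=get_image('scene')[150:300,220:420,::-1]
cv2.imwrite('pics/s3.png',np.hstack([cv2.resize(a[150:350,200:560],(450,250)),cv2.resize(b,(333,250),interpolation=2)]))
E
```

```text
[0.63971046 0.12921364 0.10099613] [-6.51372648 -0.8839174   2.61462488] 0.07700037277998166 -0.000496480175733633 0.47791567632866394
```

View pics/s3.png

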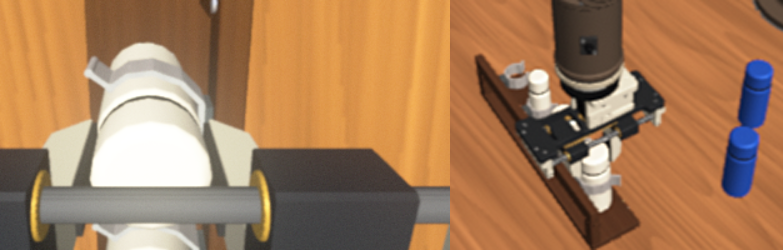

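The jar has passed the arms, with the clip around it at (150,85) in the left panel. The 6.5 N push suggests it is against the back plate. I'll lower it slightly onto the shelf and release.

Request:
jog_arm([
  [[0,0.001,0.001,0,0,0,0.3],[0,0.001,0.002,0,0,0,0.3],[0,0.001,0.003,0,0,0,0.3],[0,0.001,0.003,0,0,0,0.3]],
])

```text
clock: 5.78
position: [0.6398, 0.1294, 0.0994]
ee_rot: [-2.336, -2.096, 0.003]
force: [-14.3, -1.7, 18.5]
width: 0.481
gripper_force: 35.0
```

Request:
jog_arm([
  [[0,0.0,0.0025,0,0,0,-0.1],[0,0.0,0.002,0,0,0,-0.3],[0,0,0.002,0,0,0,-0.3],[0,0,0.002,0,0,0,-0.3],[0,0,-0.01,0,0,0,-0.3],[0,0,-0.04,0,0,0,-0.3],[0,0,-0.075,0,0,0,-0.3],[0,0,-0.11,0,0,0,-0.3],[0,0,-0.11,0,0,0,-0.3]],
], force=35)

```text
clock: 6.53
position: [0.6458, 0.1291, 0.2164]
ee_rot: [2.335, 2.093, 0.016]
force: [1.4, -0.7, 0.6]
width: 0.653
gripper_force: 0.0
```

```bash
python3 - <<'E'
from h import *
s=observe();print(s["position"],s["width"],s["joints"].round(2));go([.46,-.05,.23]);go([.447,-.123,.17]);go([.447,-.123,.095])
E
```

```text
[0.64583487 0.12909986 0.21644952] 0.6526501650601219 [-0.58  0.51  0.47  1.54 -0.25  1.14 -0.17]
shift [-0.1982 -0.165  -0.0162] turn [ 0.0111 -0.0039 -0.0027]
shift [-0.2725 -0.1707  0.0435] turn [ 0.0111 -0.0039 -0.0027]
shift [-0.2728 -0.1715  0.1185] turn [ 0.0111 -0.0039 -0.0027]
```

Request:
jog_arm([
  [[-0.293,-0.115,-0.016,0,0,0,-0.3],[-0.293,-0.115,-0.016,0,0,0,-0.3],[-0.293,-0.115,-0.016,0,0,0,-0.3],[-0.293,-0.115,-0.016,0,0,0,-0.3],[-0.293,-0.115,-0.016,0,0,0,-0.3],[-0.293,-0.115,-0.016,0,0,0,-0.3],[-0.293,-0.115,-0.016,0,0,0,-0.3],[-0.293,-0.115,-0.016,0,0,0,-0.3],[-0.293,-0.115,-0.016,0,0,0,-0.3],[-0.293,-0.115,-0.016,0,0,0,-0.3]],
])

```text
clock: 7.37
position: [0.4955, -0.1513, 0.225]
ee_rot: [2.342, 2.092, 0.002]
force: [-0.1, -0.0, 0.3]
width: 0.651
gripper_force: 0.0
```

```bash
python3 - <<'E'
from lid import *
c=camera_params("wrist");im=get_image("wrist");print(observe()["position"],observe()["joints"].round(2))
O0=np.array([.624,.0097,0])
for n,P,r,z in(("slim",[.4466,-.1265,.130],.015,.13),("cs",O0-.04*Y+.144*Z,.015,.144)):
    print(n,lid(im,c,P,r,z))
for k,P in {"nl":O0-.12*Y-.018*X+.086*Z}.items(): print(k,proj(P,c).round(1))
t=get_image("top");tc=camera_params("top")
for n,P,r,z in(("wideseated",O0+.12*Y+.132*Z,.022,.132),("cw",O0+.04*Y+.132*Z,.022,.132)): print(n,lid(t,tc,P,r,z))
b=t[120:270,210:410,::-1]
cv2.imwrite("pics/v2.png",np.vstack([im[:,:,::-1],np.hstack([cv2.resize(b,(267,200)),np.zeros((200,373,3),np.uint8)])]))
go([.447,-.123,.17]);go([.447,-.123,.095])
E
```

```text
[ 0.49612182 -0.1496326   0.22468405] [-0.25  0.28  0.55  1.87 -0.17  1.04  0.27]
slim (np.float32(111.50971), array([ 0.44687807, -0.12490813,  0.13      ]), array([254.71054018, 182.94171275]))
cs (np.float32(88.817245), array([ 0.61966387, -0.02836131,  0.144     ]), array([492.59806493,  11.98552039]))
nl [425.2 133.5]
wideseated (np.float32(73.09082), array([0.63957611, 0.12914593, 0.132     ]), array([278.00312893, 153.89585471]))
cw (np.float32(65.0729), array([0.63105387, 0.04956404, 0.132     ]), array([307.17014515, 157.63580386]))
shift [ 0.0202 -0.052   0.0544] turn [ 0.0011 -0.0006 -0.0011]
shift [ 0.0202 -0.0521  0.1294] turn [ 0.0011 -0.0006 -0.0011]
```

View pics/v2.png

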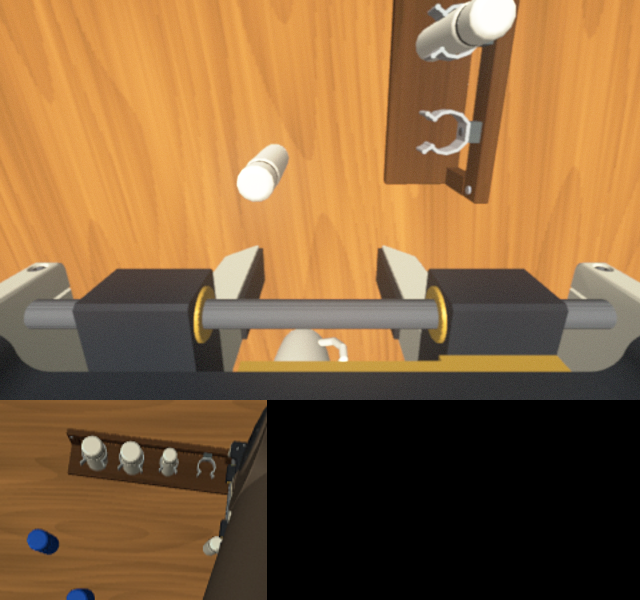

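The wide jar's lid is at (.6396,.1291), exactly 80 mm from the clipped wide jar, so it is home. The slim jar's lid is at (255,183) in the wrist view and the narrow clip is at about (440,132).

Request:
jog_arm([
  [[0.018,-0.052,0.03,0,0,0,-0.3],[0.018,-0.052,0.05,0,0,0,-0.3],[0.018,-0.052,0.07,0,0,0,-0.3],[0.018,-0.052,0.1,0,0,0,-0.3],[0.018,-0.052,0.13,0,0,0,-0.3],[0.018,-0.052,0.13,0,0,0,-0.3],[0.018,-0.052,0.13,0,0,0,-0.3]],
])

```text
clock: 8.05
position: [0.4455, -0.1251, 0.0934]
ee_rot: [-2.335, -2.098, 0.004]
force: [0.4, 0.1, 0.6]
width: 0.651
gripper_force: 0.0
```

Request:
jog_arm([
  [[0,0,0,0,0,0,0.5],[0,0,0,0,0,0,0.5],[0,0,0,0,0,0,0.5],[0,0,0,0,0,0,0.5],[0,0,0,0,0,0,0.5],[0,0,0,0,0,0,0.5],[0,0,0,0,0,0,0.5]],
], force=30)

```text
clock: 8.63
position: [0.4466, -0.1262, 0.0947]
ee_rot: [2.338, 2.097, 0.002]
force: [-0.8, 0.5, 7.6]
width: 0.331
gripper_force: 30.0
```

```bash
python3 - <<'E'
from h import *
p,r=pose();print(p);cv2.imwrite("pics/g2.png",get_image("wrist")[:,:,::-1])
T=p+[.1643,.0170,.0155]
go(T);go(T-.07*X)
E
```

```text
[ 0.44664026 -0.12622498  0.09467519]
shift [ 0.0348  0.1615 -0.0152] turn [ 0.0016 -0.0002 -0.0021]
shift [ 0.0346  0.0915 -0.0153] turn [ 0.0016 -0.0002 -0.0021]
```

Request:
jog_arm([
  [[0,0,-0.02,0,0,0,0.5],[0,0,-0.04,0,0,0,0.5],[0.015,0.03,-0.04,0,0,0,0.5],[0.03,0.055,-0.035,0,0,0,0.5],[0.0345,0.08,-0.025,0,0,0,0.5],[0.0345,0.0915,-0.018,0,0,0,0.5],[0.0345,0.0915,-0.018,0,0,0,0.5],[0.0345,0.0915,-0.018,0,0,0,0.5]],
])

```text
clock: 9.35
position: [0.54, -0.1019, 0.1114]
ee_rot: [-2.338, -2.097, 0.003]
force: [-0.4, -0.8, -0.3]
width: 0.331
gripper_force: 30.0
```

```bash
python3 - <<'E'
from h import *
p,r=pose();print(p,observe()["force"]);c=camera_params("wrist")
im=get_image("wrist")[:,:,::-1]
cv2.imwrite("pics/s4.png",cv2.resize(im[150:330,260:520],None,fx=3,fy=3,interpolation=2))
E
```

```text
[ 0.53996931 -0.10189911  0.1113648 ] [-0.44085786 -0.83539092 -0.26924074]
```

View pics/s4.png

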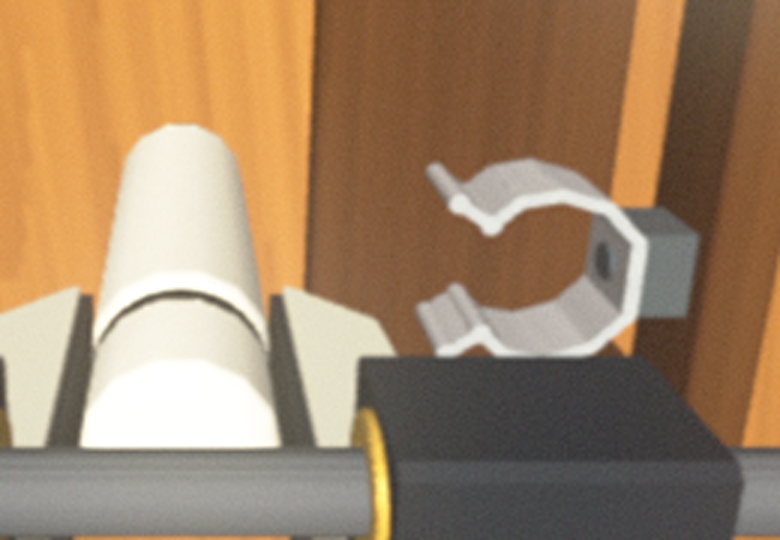

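The slim jar is upright in front of the narrow clip. In the crop, the throat corners are at (490,232) and (480,330), the lid's far edge is at (180,357) and the seal's far edge is at (180,292).

```bash
python3 - <<'E'
from h import *
p,r=pose();c=camera_params("wrist")
f=lambda x,y:(260+x/3-.33,150+y/3-.33)
for n,u,z,o in(("lip1",(457,203),.086,0),("lip2",(443,352),.086,0),("th1",(490,232),.086,0),("th2",(480,330),.086,0),("lid",(180,357),p[2]+.035,.015),("seal",(180,292),p[2]+.0093,.015)):
    v=ray(f(*u),c,z)-p;print(n,(v@X).round(4),(v@Y-o).round(4))
E
```

```text
lip1 0.0537 0.0172
lip2 0.0535 -0.0154
th1 0.0607 0.0111
th2 0.0607 -0.0104
lid -0.0004 0.0019
seal -0.0005 -0.0003
```

Request:
jog_arm([
  [[0,0.015,0.002,0,0,0,0.5],[0,0.03,0.002,0,0,0,0.5],[0,0.04,0.002,0,0,0,0.5],[0,0.046,0.002,0,0,0,0.5],[0,0.052,0.002,0,0,0,0.5],[0,0.058,0.002,0,0,0,0.5],[0,0.064,0.002,0,0,0,0.5],[0,0.069,0.002,0,0,0,0.5]],
])

```text
clock: 10.07
position: [0.6069, -0.1088, 0.1094]
ee_rot: [-2.337, -2.094, 0.003]
force: [-0.2, 0.8, -0.4]
width: 0.327
gripper_force: 30.0
```

Request:
jog_arm([
  [[0,0.003,0,0,0,0,0.5],[0,0.006,0,0,0,0,0.5],[0,0.006,0,0,0,0,0.5],[0,0.006,0,0,0,0,0.5]],
])

```text
clock: 10.4
position: [0.6137, -0.1097, 0.11]
ee_rot: [-2.337, -2.096, 0.002]
force: [-4.8, 2.0, 2.3]
width: 0.333
gripper_force: 30.0
```

```bash
python3 - <<'E'
from h import *
s=observe();p=s['position'];d=p-np.array([.53997,-.1019,.1114]);print(p,s['force'],d@X,d@Y,s["width"])
a=get_image('wrist')[:,:,::-1];b=get_image('scene')[130:280,220:420,::-1]
cv2.imwrite('pics/s5.png',np.hstack([cv2.resize(a[150:350,200:560],(450,250)),cv2.resize(b,(333,250),interpolation=2)]))
E
```

```text
[ 0.61369559 -0.10968233  0.10996412] [-4.76531392  1.97896298  2.2572896 ] 0.07413511570964842 0.00010611363646462202 0.33336743578772116
```

View pics/s5.png

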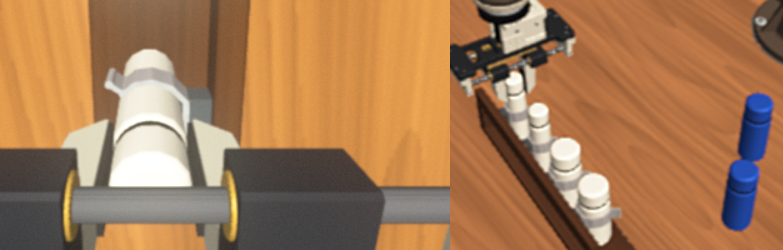

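The slim jar is inside the clip arms at (150,85) in the left panel, and the other three jars stand in the row. I'll press it down onto the shelf next.

Request:
jog_arm([
  [[0,0.002,0.001,0,0,0,0.5],[0,0.002,0.002,0,0,0,0.5],[0,0.002,0.0025,0,0,0,0.5],[0,0.002,0.0025,0,0,0,0.5]],
])

```text
clock: 10.83
position: [0.6141, -0.1098, 0.1087]
ee_rot: [-2.336, -2.093, 0.003]
force: [-15.1, 3.5, 21.0]
width: 0.334
gripper_force: 30.1
```

Firm contact with both the shelf and the back plate. Releasing and retreating upward.

Request:
jog_arm([
  [[0,-0.001,-0.0005,0,0,0,0.2],[0,-0.001,-0.0005,0,0,0,0.0],[0,-0.001,-0.0005,0,0,0,-0.1],[0,-0.001,-0.0005,0,0,0,-0.1],[0,-0.001,-0.01,0,0,0,-0.1],[0,-0.001,-0.04,0,0,0,-0.1],[0,-0.001,-0.075,0,0,0,-0.1],[0,-0.001,-0.11,0,0,0,-0.1],[-0.03,-0.12,-0.11,0,0,0,-0.1],[-0.1,-0.2,-0.11,0,0,0,-0.1]],
])

```text
clock: 11.67
position: [0.5392, -0.1307, 0.2202]
ee_rot: [2.331, 2.1, 0.007]
force: [-0.8, -1.2, -1.6]
width: 0.549
gripper_force: 0.0
```

Request:
jog_arm([
  [[-0.1,-0.16,0,0,0,0,-0.1],[-0.1,-0.16,0,0,0,0,-0.1],[-0.1,-0.16,0,0,0,0,-0.1],[-0.1,-0.16,0,0,0,0,-0.1],[-0.1,-0.16,0,0,0,0,-0.1],[-0.1,-0.16,0,0,0,0,-0.1]],
])

```text
clock: 12.17
position: [0.3622, -0.2167, 0.2181]
ee_rot: [-2.345, -2.09, -0.001]
force: [-0.5, 0.0, 1.0]
width: 0.55
gripper_force: 0.0
```

```bash
python3 - <<'E'
from lid import *
print(observe()["position"],observe()["force"])
O0=np.array([.624,.0097,0]);t=get_image("top");tc=camera_params("top");s=get_image("scene")
for n,P,r,z in(("wide",O0+.12*Y+.132*Z,.022,.132),("cw",O0+.04*Y+.132*Z,.022,.132),("cs",O0-.04*Y+.144*Z,.015,.144),("slim",O0-.12*Y+.144*Z,.015,.144)):
    b=lid(t,tc,P,r,z);print(n,b[0],b[1],"along",(b[1]-O0)@Y,"back",(b[1]-O0)@X)
m=np.hstack([cv2.resize(t[110:290,130:450,::-1],(400,225)),cv2.resize(s[120:345,180:500,::-1],(400,281))[:225]])
cv2.imwrite("pics/end.png",m)
E
```

```text
[ 0.36222088 -0.21666305  0.21810016] [-0.49172378  0.04094774  1.03340745]
wide 71.03174 [0.63957611 0.12914593 0.132     ] along 0.12042517330082929 back 0.002778859406032206
cw 62.611183 [0.63105387 0.04956404 0.132     ] along 0.04038827233815612 back 0.0027723684439036134
cs 65.68082 [ 0.61974407 -0.03007294  0.144     ] along -0.04000000000000004 back -1.1449174941446927e-16
slim 66.15459 [ 0.61397793 -0.10960008  0.144     ] along -0.11968921552706065 back 0.0027281404747223105
```

View pics/end.png

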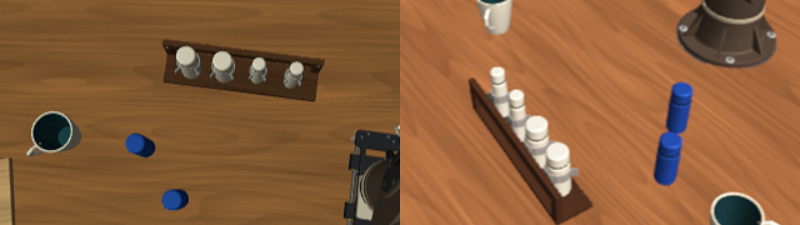

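All four jars stand upright in a line along the rack (top panel lids at (186,57), (223,61), (259,65), (296,70)). The mugs and blue jars haven't moved, and the robot is clear. Handing in.

```bash
python3 -c "
from cell import *
print(sign_off())"
```

```text
the job is handed in; nothing more can be done
None
```

Both loose jars are home in their own clips and standing upright on the shelf, the other jars and the mugs are where they were, and the job was handed in at about 12 s on the robot's clock (limit 59 s).

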